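Return the driver set from the travel stand to the bench rack in the same order

ROBOT

A 6-joint arm with a two-finger parallel gripper is mounted at the origin on the work surface. World frame = base frame: x ahead of the robot, y to its left, z up, the work surface at z = 0. Lengths are in mm, angles in rad, forces in N, time in s.
With the tool pointing down it reaches from about 350 to 875 mm from the base axis. Payload 4.2 kg.
Tool frame: the origin (TCP) lies midway between the tips of the shut fingers; the grasp point (between the pads) lies 19 mm behind it; z points along the fingers, y is the line along which they close (so a half turn about z gives the same grasp; the last joint's range is limited). The gripper opens to 85 mm and grips with 20 to 120 N. Pads are 22 mm wide; open, the fingers measure 114 mm over their backs; the gripper's body (76 mm by 85 mm) begins 54 mm behind the grasp point. The pads swing forward as they close: fully open they stand 13 mm farther back than shut.
Start: joints at [1.428, 0.385, 0.008, 0, -1.194, -0.259], TCP at [244.389, 575.216, 231.312] pointing down, gripper open.
Joint ranges: [-3.14, 3.14], [-1.21, 2.06], [-1.07, 1.41], [-3.16, 2.05], [-2.99, -0.16], [-3.1, 3.1]. Speed limits (rad/s): [2.79, 2.79, 3.14, 3.14, 3.14, 3.14].

INTERFACE

Orientations are given as a unit quaternion [x, y, z, w].
In Python, from bench import read_state, get_image, job_done gives the robot as it stands.
- The arm moves only by the shell command python3 -m jog 'ROWS'. ROWS is JSON, a list of rows, each a list of 3 entries, a list of its own where there are three numbers: the shift along the world's x, y, z scaled (see below), then the turn, a rotation vector about the world's x, y, z scaled (see below), then the gripper's target within -1 to 1 (shut at 1, half-way at 0, fully open at -1). In form: [[[x, y, z], [wx, wy, wz], claw], ...]. A call has 1 to 20 rows; each row is the pose to reach, as a shift and turn from the pose commanded when the call began; what a row does not reach only later rows make up. The controller multiplies each number of a shift by 10 cm and each number of a turn by 120 degrees. A row lasts 1/10 s, in which the tool goes at most 50 mm and 8.59 degrees, less where a joint would pass 70% of its speed; a pose out of reach is approached as far as the arm can. A call with a number of a shift or a turn outside -1 to 1 is refused whole. A call with a gripper value outside its range is refused whole. The fingers move at their own pace and stop on an object; the grip force is fixed at half the most. Time passes only in rows, so rows that repeat a pose let the fingers close. It gives the time, the measured TCP pose, the force, the opening and the grip force at its end, in the units of the state.
- read_state(): the state, without advancing time (a new reading comes with each control period).
- get_image(name): name is "side" or "top" or "wrist"; returns a dict with "frame" (420x560x3 uint8, red, green, blue), "range_z" (420x560 float32, mm along the optical axis (not along the pixel's ray), 0 where there is no reading), "fx", "fy", "cx", "cy" (pixels), "R" (3x3) and "t" (3): a world point X has camera coordinates R X + t. Camera axes: x right, y down, z forward; pixel columns grow to the right and rows downward; lengths in mm; the calibration is good to about 2 mm. A picture is of the moment at which its call begins.
- job_done(): hands the job in; it is judged then, once.
The state is a dict: "clock": time; "joints": joint angles; "joint_vel": joint speeds; "joint_efforts": joint torques, N m; "position": TCP position; "ee_rot": TCP orientation; "contact_force": force on the tool from outside, world axes, zero at the start; "wrist_torque": the same for the moment, N m; "gripper_width": finger opening in mm; "grasp_force": force on a finger pad.
Only numpy, scipy, OpenCV 4.12 (cv2) and the standard library are available. Lean on these libraries where they do the work, as an engineer would, in place of code of your own. Each camera call takes 0.05 s, during which the arm holds its last target. There are 200 camera calls.

TASK

The four screwdrivers are back from a job in the travel stand with the red ends. Put them into the empty wooden bench rack, one in each hole, in the same left-to-right order (seen from the robot's side) in which they stand in the travel stand now, each upright with its blade down the hole and its handle resting on the board. Leave the tape roll, glue bottle and jar where they are.

Things in the scene. Friction and masses are not known exactly. Their poses are not given: they have to be found in the camera images.
- driver_red: red-handled screwdriver, 85 g, standing handle up. Origin: centre of the flat underside of the handle's collar, which rests on the rack; z up along the handle. Handle 88 mm tall: collar 32 mm across (lowest 8 mm), then a round grip about 28 mm across to near the top. Below the origin a steel blade 6 mm across and 62 mm long. Round: its yaw does not matter
- driver_yellow: yellow-handled screwdriver, 85 g, standing handle up. Origin: centre of the flat underside of the handle's collar, which rests on the rack; z up along the handle. Handle 88 mm tall: collar 32 mm across (lowest 8 mm), then a round grip about 28 mm across to near the top. Below the origin a steel blade 6 mm across and 62 mm long. Round: its yaw does not matter
- driver_blue: blue-handled screwdriver, 85 g, standing handle up. Origin: centre of the flat underside of the handle's collar, which rests on the rack; z up along the handle. Handle 88 mm tall: collar 32 mm across (lowest 8 mm), then a round grip about 28 mm across to near the top. Below the origin a steel blade 6 mm across and 62 mm long. Round: its yaw does not matter
- driver_green: green-handled screwdriver, 85 g, standing handle up. Origin: centre of the flat underside of the handle's collar, which rests on the rack; z up along the handle. Handle 88 mm tall: collar 32 mm across (lowest 8 mm), then a round grip about 28 mm across to near the top. Below the origin a steel blade 6 mm across and 62 mm long. Round: its yaw does not matter
- holder_red: fixed grey holder plate of the travel stand, the one in which the red driver stands at the start (all four look alike). 72 x 56 x 10 mm, with a 22 mm hole. Origin: centre of its top face, at the hole's mouth; axes as the travel stand's
- holder_yellow: fixed grey holder plate of the travel stand, the one in which the yellow driver stands at the start (all four look alike). 72 x 56 x 10 mm, with a 22 mm hole. Origin: centre of its top face, at the hole's mouth; axes as the travel stand's
- holder_blue: fixed grey holder plate of the travel stand, the one in which the blue driver stands at the start (all four look alike). 72 x 56 x 10 mm, with a 22 mm hole. Origin: centre of its top face, at the hole's mouth; axes as the travel stand's
- holder_green: fixed grey holder plate of the travel stand, the one in which the green driver stands at the start (all four look alike). 72 x 56 x 10 mm, with a 22 mm hole. Origin: centre of its top face, at the hole's mouth; axes as the travel stand's
- travel_stand: rack they stand in now, fixed: red ends, steel rails, four grey plates. 74 (x) x 290 (y) mm, may be turned 0.2 rad. Origin: centre of its underside. x points away from the robot, y along the row to the robot's left, z up. Top 80 mm above the origin; holes at x = 0, y = +93, +31, -31, -93 mm (left to right)
- bench_rack: rack to fill, fixed, empty: plain wood, 74 (x) x 290 (y) mm, nearer or farther than the other, may be turned 0.2 rad. Origin: centre of its underside. x away from the robot, y along the row to the robot's left, z up. Top face 80 mm above the origin; 18 mm board with four 22 mm through holes at x = 0, y = +93, +31, -31, -93 mm (left to right), free 50 mm below it
- tape: roll of blue tape lying flat, 100 mm across, 24 mm high; loose bystander. Origin: centre of its underside
- glue: white glue bottle with an orange cap, standing, 52 mm across, 125 mm high; loose bystander. Origin: centre of its underside
- jar: amber jar with a steel lid, standing, 64 mm across, 75 mm high; loose bystander. Origin: centre of its underside
Not all that is in view belongs to the job. Several things have the shape of the driver_yellow; the one meant has the colours described above.

How it is judged (in metres and radians):
At the end, for the whole second after the job is handed in: Each driver stands in the bench rack hole with the same place in the row as the holder it started in: origin within 12 mm of the hole centre in x and y, within 5 mm of the board top in height, within 0.12 rad of upright, released and at rest (under 0.02 m/s, 0.3 rad/s); bystanders unmoved (((y of holder_red in the frame of travel_stand between 0.073 and 0.113 m and y of driver_red in the frame of bench_rack between 0.081 and 0.105 m) or (y of holder_red in the frame of travel_stand between 0.011 and 0.051 m and y of driver_red in the frame of bench_rack between 0.019 and 0.043 m) or (y of holder_red in the frame of travel_stand between -0.051 and -0.011 m and y of driver_red in the frame of bench_rack between -0.043 and -0.019 m) or (y of holder_red in the frame of travel_stand between -0.113 and -0.073 m and y of driver_red in the frame of bench_rack between -0.105 and -0.081 m)) and x of driver_red in the frame of bench_rack between -0.012 and 0.012 m and z of driver_red in the frame of bench_rack between 0.075 and 0.085 m and angle between each of driver_red, driver_yellow, driver_blue, driver_green's own z axis and vertical below 0.12 rad and linear speed of each of driver_red, driver_yellow, driver_blue, driver_green below 0.02 m/s and angular speed of each of driver_red, driver_yellow, driver_blue, driver_green below 0.3 rad/s and ((y of holder_yellow in the frame of travel_stand between 0.073 and 0.113 m and y of driver_yellow in the frame of bench_rack between 0.081 and 0.105 m) or (y of holder_yellow in the frame of travel_stand between 0.011 and 0.051 m and y of driver_yellow in the frame of bench_rack between 0.019 and 0.043 m) or (y of holder_yellow in the frame of travel_stand between -0.051 and -0.011 m and y of driver_yellow in the frame of bench_rack between -0.043 and -0.019 m) or (y of holder_yellow in the frame of travel_stand between -0.113 and -0.073 m and y of driver_yellow in the frame of bench_rack between -0.105 and -0.081 m)) and x of driver_yellow in the frame of bench_rack between -0.012 and 0.012 m and z of driver_yellow in the frame of bench_rack between 0.075 and 0.085 m and ((y of holder_blue in the frame of travel_stand between 0.073 and 0.113 m and y of driver_blue in the frame of bench_rack between 0.081 and 0.105 m) or (y of holder_blue in the frame of travel_stand between 0.011 and 0.051 m and y of driver_blue in the frame of bench_rack between 0.019 and 0.043 m) or (y of holder_blue in the frame of travel_stand between -0.051 and -0.011 m and y of driver_blue in the frame of bench_rack between -0.043 and -0.019 m) or (y of holder_blue in the frame of travel_stand between -0.113 and -0.073 m and y of driver_blue in the frame of bench_rack between -0.105 and -0.081 m)) and x of driver_blue in the frame of bench_rack between -0.012 and 0.012 m and z of driver_blue in the frame of bench_rack between 0.075 and 0.085 m and ((y of holder_green in the frame of travel_stand between 0.073 and 0.113 m and y of driver_green in the frame of bench_rack between 0.081 and 0.105 m) or (y of holder_green in the frame of travel_stand between 0.011 and 0.051 m and y of driver_green in the frame of bench_rack between 0.019 and 0.043 m) or (y of holder_green in the frame of travel_stand between -0.051 and -0.011 m and y of driver_green in the frame of bench_rack between -0.043 and -0.019 m) or (y of holder_green in the frame of travel_stand between -0.113 and -0.073 m and y of driver_green in the frame of bench_rack between -0.105 and -0.081 m)) and x of driver_green in the frame of bench_rack between -0.012 and 0.012 m and z of driver_green in the frame of bench_rack between 0.075 and 0.085 m); the robot touches nothing.
It fails at once if the blue tape roll is pushed more than 20 mm or tipped (distance of tape from where it was at the start of the episode above 0.02 m or angle between tape's own z axis and vertical above 0.3 rad).
It fails at once if the glue bottle is pushed more than 20 mm or tipped (distance of glue from where it was at the start of the episode above 0.02 m or angle between glue's own z axis and vertical above 0.3 rad).
It fails at once if the jar is pushed more than 20 mm or tipped (distance of jar from where it was at the start of the episode above 0.02 m or angle between jar's own z axis and vertical above 0.3 rad).
It also fails if it takes over 102 s, if anything falls off the work surface, if the arm or the gripper's body presses on something with over 40 N, if the wrist force passes 120 N, or if a joint passes its speed limit or range.

## Working session

There is one attempt and no reset: what is moved stays moved. The work goes in short steps, Python scripts to look and compute and a shell command to move; the robot and the scene stay as the last step left them, time stands still between calls to the robot, and variables do not carry over. Pictures are saved under pics/ and viewed, at most 14 in all, crops included, and the job is handed in when it is done.

```bash
mkdir -p pics; ls; python3 - <<'E'
from bench import *
import cv2,pickle
for n in("top","side"):
    g=get_image(n);pickle.dump(g,open(n+".pkl","wb"));cv2.imwrite(f"pics/{n}0.png",g["frame"][:,:,::-1]);print(n,g["fx"],g["cx"],g["cy"],g["R"],g["t"])
s=read_state();print(s)
E
```

```text
pics
top 450.42283768587146 281.4949501677437 211.29833886252894 [[ 0.01012099 -0.99968996  0.02274966]
 [-0.99525742 -0.01227212 -0.09649907]
 [ 0.09674833 -0.0216651  -0.99507305]] [ -8.29440196 579.69327184 919.76873431]
side 481.52642903938846 283.2988032462976 213.32750281125223 [[ 0.89944255 -0.43676303  0.01552938]
 [-0.24442743 -0.53217931 -0.81058029]
 [ 0.36229592  0.7252746  -0.58542158]] [-512.99679869  188.52205599 1064.89885712]
{'clock': 0.1, 'joints': array([ 1.42757955e+00,  3.85487029e-01,  6.78353069e-03, -4.32904917e-04,
       -1.19399218e+00, -2.58592604e-01]), 'joint_vel': array([-1.53997390e-03, -2.76467491e-05,  2.64633994e-03,  2.25656094e-03,
        6.78394964e-04, -2.14515291e-03]), 'joint_efforts': array([-2.98672448e-04, -3.93318665e+01,  1.88930708e+01,  4.19798657e+00,
       -2.57632702e-03,  1.58819113e-06]), 'position': array([244.21441336, 574.75879158, 230.33506315]), 'ee_rot': array([ 9.79870046e-01, -1.99634040e-01, -1.46102353e-04,  9.59697744e-04]), 'contact_force': array([ 0.22699692, -0.52811797,  0.02183904]), 'wrist_torque': array([ 0.03733251, -0.00079489, -0.05596132]), 'grasp_force': 0.0, 'gripper_width': 85.45828655919568}
```

View pics/top0.png

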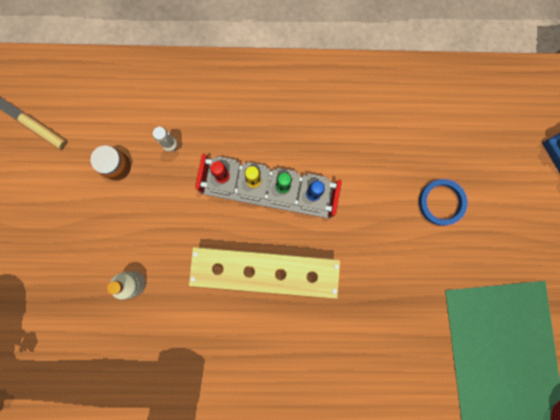

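View pics/side0.png

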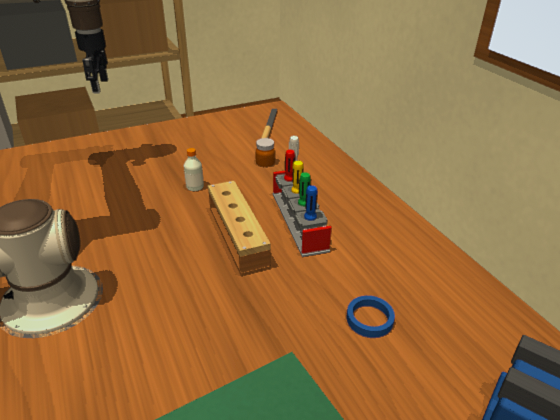

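The top view shows red (218,170), yellow (252,175), green (284,181) and blue (316,188) standing left to right in the red-ended stand. The empty rack holes are at (217,269), (249,272), (280,275) and (312,277). In the side view, the same drivers are at (290,165), (298,177), (305,190) and (312,203).

Things that could be mistaken for the drivers: the white-handled driver shape at (165,138), which is a decoy outside the stand; the orange glue cap (114,288); the knife handle (45,132); and the blue tape (443,202). I choose the four in the stand.

```bash
cat > h.py <<'E'
import numpy as np,cv2
from bench import *
def plane(g,u,v,z):
    d=g["R"].T@np.array([(u-g["cx"])/g["fx"],(v-g["cy"])/g["fy"],1.]);c=-g["R"].T@g["t"]
    return c+d*(z-c[2])/d[2]
def cloud(g):
    v,u=np.mgrid[:420,:560];Z=g["range_z"].astype(float)
    P=np.stack([(u-g["cx"])/g["fx"]*Z,(v-g["cy"])/g["fy"]*Z,Z],-1)
    W=(P-g["t"])@g["R"];W[Z==0]=np.nan;return W
HUE={"red":((0,6),(174,180)),"yellow":((24,34),),"green":((45,85),),"blue":((100,125),)}
def mask(g,c):
    h=cv2.cvtColor(g["frame"],cv2.COLOR_RGB2HSV)
    return sum(((h[...,0]>=a)&(h[...,0]<=b)) for a,b in HUE[c]).astype(bool)&(h[...,1]>150)&(h[...,2]>70)
E
python3 - <<'E'
from h import *;import pickle
np.set_printoptions(precision=1,suppress=True)
g=pickle.load(open("top.pkl","rb"));s=pickle.load(open("side.pkl","rb"))
for n,c in(("top",g),("side",s)):
    W=cloud(c)
    for k in HUE:
        m=mask(c,k)&(W[...,2]>105)&(W[...,2]<185)&(W[...,0]>300)
        p=W[m];t=p[p[:,2]>np.percentile(p[:,2],80)-4] if len(p) else p
        print(n,k,len(p),np.median(p,0),p[:,2].max(),"top mean",t.mean(0),np.ptp(p[:,:2],0))
for n,(c,z,pts) in {"top":(g,80,[(217,269),(249,272),(280,275),(312,277)])}.items():
    gray=c["frame"].max(2)
    for u,v in pts:
        r=gray[v-10:v+11,u-10:u+11];m=(r<120).astype(np.uint8)
        q=max(cv2.findContours(m,0,1)[0],key=cv2.contourArea);x,y,w,h=cv2.boundingRect(q)
        M=cv2.moments(q);print(plane(c,u-10+M["m10"]/M["m00"],v-10+M["m01"]/M["m00"],80),w,h)
W=cloud(g);print("depth z rack",W[285,265],W[255,265],"table",W[340,300])
for n,u,v in(("jar",105,160),("glue",114,288),("white",163,137)):print(n,W[v,u])
cv2.imwrite("pics/crop1.png",cv2.resize(g["frame"][130:310,140:360,::-1],None,fx=3.3,fy=3.3,interpolation=2))
E
```

```text
top red 224 [640.9 116.7 164.8] 171.61596168319238 top mean [644.3 118.8 166.9] [25.7 26.7]
top yellow 155 [635.   55.4 166.2] 170.83881462885893 top mean [635.9  56.3 166.8] [25.3 23.5]
top green 165 [622.7  -2.7 166.1] 171.10783955552424 top mean [625.4  -2.7 166.9] [24.9 22.9]
top blue 182 [607.8 -60.7 165.9] 170.53951244067596 top mean [610.8 -62.8 166.6] [25.5 23.8]
side red 148 [639.1 108.5 150.5] 168.99502361935032 top mean [641.9 112.9 165.3] [24.2 27.3]
side yellow 55 [633.1  51.5 165.1] 169.10255991839043 top mean [634.3  51.9 166.7] [ 38.4 123.5]
side green 150 [619.1 -12.1 154.9] 169.93720953801454 top mean [623.2  -8.7 165.8] [40.9 73. ]
side blue 1046 [ 659.5 -655.2  118.8] 169.63925540056582 top mean [ 687.5 -500.   127.4] [143.7 695.2]
[466.6 121.5  80. ] 8 4
[456.5  57.5  80. ] 8 7
[450.8  -2.8  80. ] 6 8
[446.5 -63.3  80. ] 8 9
depth z rack [429.4  30.2  78.9] [487.9  31.   77.3] table [310.3 -44.2   1.1]
jar [674.  353.8  75.6]
glue [424.5 308.  123.6]
white [706.6 224.7 137.8]
```

View pics/crop1.png

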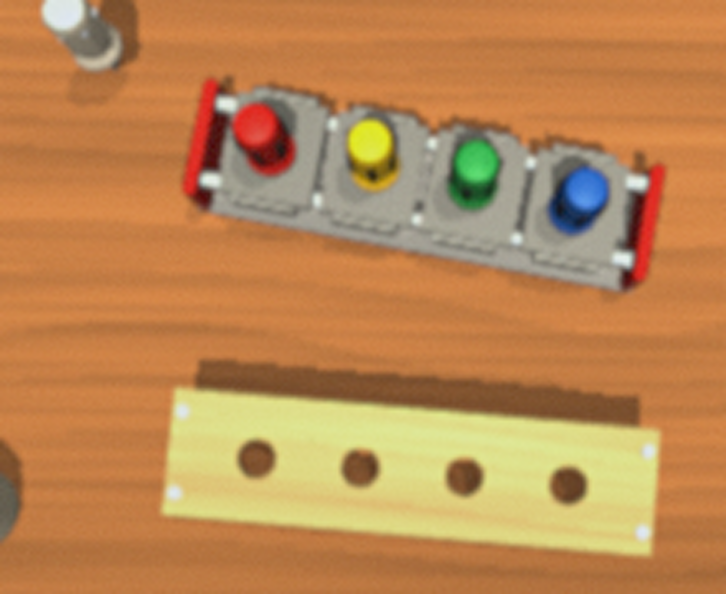

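The crop confirms the stand order as red, yellow, green, blue (handle tops at about (258,125), (371,142), (476,160), (585,187)), with the white one outside the stand. The bench holes are at (257,459), (360,467), (464,477) and (568,485) in the crop.

```bash
python3 - <<'E'
from h import *;import pickle
np.set_printoptions(precision=1,suppress=True)
g=pickle.load(open("top.pkl","rb"));y0=np.array([93,31,-31,-93])
f=cv2.GaussianBlur(g["frame"],(0,0),.6);gr=f[...,1].astype(int);H=[];S=[]
for u,v in((218,269),(249,272),(281,275),(312,277)):
    r=gr[v-9:v+10,u-9:u+10];w=np.clip(165-r,0,100);a=np.mgrid[v-9:v+10,u-9:u+10]
    H.append(plane(g,(w*a[1]).sum()/w.sum(),(w*a[0]).sum()/w.sum(),80)[:2])
W=cloud(g)
for k in HUE:
    m=mask(g,k)&(W[...,2]>162)&(W[...,2]<178)&(W[...,0]>500)&(abs(W[...,1])<200)
    v,u=np.nonzero(m);S.append(plane(g,(u.min()+u.max())/2 if 0 else u.mean(),v.mean(),166)[:2])
for n,P in(("holes",np.array(H)),("handles",np.array(S))):
    a=np.polyfit(y0,P,1);fit=np.outer(y0,a[0])+a[1]
    print(n,P.tolist(),"\nfit",fit,"scale",np.linalg.norm(a[0]),"yaw",np.degrees(np.arctan2(-a[0][0],a[0][1])))
E
```

```text
holes [[460.58023135089877, 123.99745081679272], [455.63694861423824, 62.22280046932088], [450.8358203269582, 0.2750111064202443], [446.35860820237974, -61.65147209487553]] 
fit [[460.5 124. ]
 [455.7  62.2]
 [451.    0.3]
 [446.2 -61.6]] scale 1.0011485274662308 yaw -4.3857030720086545
handles [[643.9041874873253, 118.67309310629986], [635.7402386647525, 56.10835541956906], [625.0482410073683, -2.5692071384332706], [610.6109666013443, -62.803519107583966]] 
fit [[645.4 117.8]
 [634.4  57.5]
 [623.3  -2.8]
 [612.2 -63.1]] scale 0.9889670072880665 yaw -10.389038923885337
```

```bash
M="python3 -m jog"; 
python3 -m jog '[[[0.8,-0.9,0],[0,0,-0.125],-1],[[0.8,-0.9,0],[0,0,-0.125],-1],[[0.8,-0.9,0],[0,0,-0.125],-1],[[0.8,-0.9,0],[0,0,-0.125],-1],[[0.8,-0.9,0],[0,0,-0.125],-1]]'
python3 -m jog '[[[0.8,-0.9,0],[0,0,-0.125],-1],[[0.8,-0.9,0],[0,0,-0.125],-1],[[0.8,-0.9,0],[0,0,-0.125],-1],[[0.8,-0.9,0],[0,0,-0.125],-1],[[0.8,-0.9,0],[0,0,-0.125],-1]]'
python3 -m jog '[[[0.8,-0.9,0],[0,0,-0.125],-1],[[0.8,-0.9,0],[0,0,-0.125],-1],[[0.8,-0.9,0],[0,0,-0.125],-1],[[0.8,-0.9,0],[0,0,-0.125],-1],[[0.8,-0.9,0],[0,0,-0.125],-1]]'
python3 -m jog '[[[0.8,-0.9,0],[0,0,-0.125],-1],[[0.8,-0.9,0],[0,0,-0.125],-1],[[0.8,-0.9,0],[0,0,-0.125],-1],[[0.8,-0.9,0],[0,0,-0.125],-1],[[0.8,-0.9,0],[0,0,-0.125],-1]]'
python3 -m jog '[[[0.8,-0.97,0],[0,0,-0.125],-1],[[0.8,-0.97,0],[0,0,-0.125],-1],[[0.8,-0.97,0],[0,0,-0.125],-1],[[0.8,-0.97,0],[0,0,-0.125],-1],[[0.8,-0.97,0],[0,0,-0.125],-1],[[0.8,-0.97,0],[0,0,-0.125],-1]]'
python3 - <<'E'
from h import *
g=get_image("wrist");cv2.imwrite("pics/w1.png",g["frame"][:,:,::-1]);print(read_state()["ee_rot"],read_state()["joints"],read_state()["position"])
E
```

```text
clock: 0.6
position: [324.6, 485.0, 231.1]
ee_rot: [0.945, -0.326, -0.0, 0.0]
contact_force: [0.0, -0.3, 0.4]
gripper_width: 85.6
grasp_force: 0.0
clock: 1.1
position: [404.0, 396.0, 231.1]
ee_rot: [0.895, -0.446, -0.0, -0.0]
contact_force: [-0.6, -0.5, 0.1]
gripper_width: 85.0
grasp_force: 0.0
clock: 1.6
position: [483.9, 306.5, 231.0]
ee_rot: [0.829, -0.559, -0.0, 0.0]
contact_force: [-0.7, 0.9, -0.3]
gripper_width: 85.6
grasp_force: 0.0
clock: 2.1
position: [563.8, 216.6, 231.0]
ee_rot: [0.749, -0.662, -0.0, 0.0]
contact_force: [0.1, 0.8, 0.3]
gripper_width: 85.6
grasp_force: 0.0
clock: 2.7
position: [643.5, 120.2, 231.5]
ee_rot: [-0.657, 0.754, 0.0, 0.0]
contact_force: [-0.1, -0.1, 0.3]
gripper_width: 85.5
grasp_force: 0.0
[-6.56971492e-01  7.53915398e-01  5.41321686e-05  1.71523841e-04] [ 4.31005345e-01  4.35195500e-01  8.81347127e-02 -2.13324112e-04
 -1.22343693e+00 -5.68139745e-01] [643.55752793 120.11279544 231.64322445]
```

View pics/w1.png

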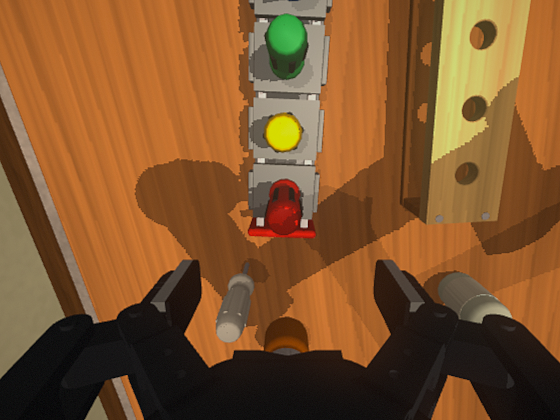

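The wrist view shows the fingers straddling the row, which runs vertically. Red is at (284,205), yellow (283,132) and green (287,40), with the white decoy at (233,310). Next I check red's position from the wrist view.

```bash
python3 - <<'E'
from h import *
np.set_printoptions(precision=1,suppress=True)
g=get_image("wrist");W=cloud(g)
for k in ("red","yellow","green"):
    m=mask(g,k)&(W[...,2]>160)&(W[...,2]<180);v,u=np.nonzero(m);print(k,len(u),W[m].mean(0),W[m].min(0),W[m].max(0))
p=g["R"]@np.array([644,119,130.])+g["t"];print(p[:2]/p[2]*g["fx"]+[g["cx"],g["cy"]])
m=(W[...,2]>76)&(W[...,2]<84)&(W[...,0]<500)
for u,v in((467,173),(474,108),(483,35)):
    print(plane(g,u,v,80))
E
```

```text
red 862 [646.4 116.6 166.4] [633.6 105.8 160. ] [659.2 130.  169.8]
yellow 859 [638.1  55.5 167.1] [626.9  44.6 164.5] [649.2  66.5 169.9]
green 1138 [627.5  -3.2 167. ] [615.5 -14.7 161. ] [638.6   7.8 170. ]
[287.1 206.7]
[461.6 123.6  80. ]
[457.4  61.6  80. ]
[452.3   0.5  80. ]
```

```bash
python3 -m jog '[[[0.02,-0.02,0],[0,0,0],-1],[[0.02,-0.02,-0.4],[0,0,0],-1],[[0.02,-0.02,-0.7],[0,0,0],-1],[[0.02,-0.02,-0.95],[0,0,0],-1],[[0.02,-0.02,-0.95],[0,0,0],-1]]'
python3 -m jog '[[[0,0,-0.2],[0,0,0],-1],[[0,0,-0.2],[0,0,0],-1],[[0,0,-0.2],[0,0,0],1],[[0,0,-0.2],[0,0,0],1],[[0,0,-0.2],[0,0,0],1],[[0,0,-0.2],[0,0,0],1],[[0,0,-0.2],[0,0,0],1],[[0,0,-0.2],[0,0,0],1],[[0,0,-0.2],[0,0,0],1],[[0,0,-0.2],[0,0,0],1]]'
python3 -m jog '[[[0,0,0.2],[0,0,0],1],[[0,0,0.4],[0,0,0],1],[[0,0,0.7],[0,0,0],1],[[0,0,1],[0,0,0],1],[[0,0,1],[0,0,0],1]]'
```

```text
clock: 3.3
position: [643.7, 115.8, 132.1]
ee_rot: [-0.656, 0.755, 0.002, -0.004]
contact_force: [-1.0, -0.8, -0.0]
gripper_width: 84.8
grasp_force: 0.0
clock: 4.3
position: [646.8, 116.3, 117.4]
ee_rot: [-0.656, 0.755, -0.0, 0.001]
contact_force: [-2.0, 0.4, 5.5]
gripper_width: 26.9
grasp_force: 59.1
clock: 4.8
position: [648.7, 116.7, 220.9]
ee_rot: [-0.656, 0.755, -0.002, 0.004]
contact_force: [-0.2, -0.9, 0.3]
gripper_width: 27.0
grasp_force: 59.1
```

```bash
python3 -m jog '[[[-0.3,0,0],[0,0,0],1],[[-0.6,0,0],[0,0,0],1],[[-0.93,0.03,0],[0,0,0],1],[[-0.93,0.03,0],[0,0,0],1]]'
python3 -m jog '[[[-0.3,0,0],[0,0,0],1],[[-0.6,0,0],[0,0,0],1],[[-0.8,0.04,0],[0,0,0],1],[[-0.93,0.04,0],[0,0,0],1],[[-0.93,0.04,0],[0,0,0],1],[[-0.93,0.04,0],[0,0,0],1]]'
python3 - <<'E'
from h import *
a=get_image("side")["frame"];b=get_image("wrist")["frame"]
cv2.imwrite("pics/c2.png",np.hstack([cv2.resize(a[90:290,150:350],(400,400)),cv2.resize(b,(400,400))])[:,:,::-1]);print(read_state()["position"])
E
```

```text
clock: 5.2
position: [549.2, 118.7, 215.1]
ee_rot: [-0.656, 0.755, 0.001, -0.002]
contact_force: [1.4, -0.7, -0.4]
gripper_width: 26.7
grasp_force: 59.3
clock: 5.8
position: [461.0, 123.4, 216.3]
ee_rot: [-0.656, 0.755, -0.0, 0.0]
contact_force: [0.5, 0.6, -1.2]
gripper_width: 26.9
grasp_force: 59.5
[461.310923   123.38940126 216.12538074]
```

View pics/c2.png

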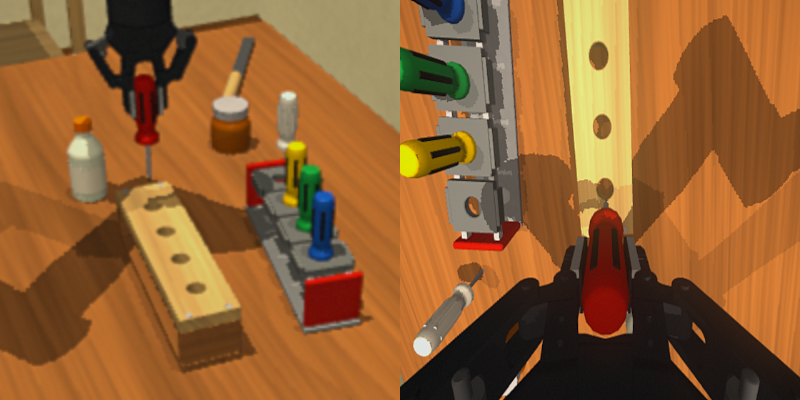

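The left half shows red held upright with its blade tip over the first hole at (148,183). The wrist half shows the hole at (605,188), just ahead of the handle. I'll lower it.

```bash
python3 -m jog '[[[0,0,-0.2],[0,0,0],1],[[0,0,-0.4],[0,0,0],1],[[0,0,-0.6],[0,0,0],1],[[0,0,-0.8],[0,0,0],1],[[0,0,-0.9],[0,0,0],1],[[0,0,-0.98],[0,0,0],1],[[0,0,-0.98],[0,0,0],1],[[0,0,-0.98],[0,0,0],1],[[0,0,-0.98],[0,0,0],1]]'

```

```text
clock: 6.8
position: [460.8, 123.4, 118.8]
ee_rot: [-0.656, 0.755, -0.0, 0.001]
contact_force: [-0.2, -0.7, -1.1]
gripper_width: 26.5
grasp_force: 59.8
```

```bash
python3 -m jog '[[[0,0,-0.01],[0,0,0],1],[[0,0,-0.01],[0,0,0],0.5],[[0,0,-0.01],[0,0,0],-1],[[0,0,-0.01],[0,0,0],-1],[[0,0,-0.01],[0,0,0],-1],[[0,0,-0.01],[0,0,0],-1],[[0,0,-0.01],[0,0,0],-1],[[0,0,-0.01],[0,0,0],-1],[[0,0,-0.01],[0,0,0],-1],[[0,0,0.3],[0,0,0],-1],[[0,0,0.7],[0,0,0],-1],[[0,0,0.98],[0,0,0],-1],[[0,0,0.98],[0,0,0],-1]]'
python3 -m jog '[[[0.3,-0.1,0],[0,0,0],-1],[[0.6,-0.3,0],[0,0,0],-1],[[0.9,-0.35,0],[0,0,0],-1],[[0.9,-0.35,0],[0,0,0],-1]]'
python3 -m jog '[[[0.3,-0.1,0],[0,0,0],-1],[[0.6,-0.3,0],[0,0,0],-1],[[0.86,-0.325,0],[0,0,0],-1],[[0.86,-0.325,0],[0,0,0],-1],[[0.86,-0.325,0],[0,0,0],-1]]'
python3 - <<'E'
from h import *
np.set_printoptions(precision=1,suppress=True)
g=get_image("wrist");W=cloud(g)
t=get_image("top");V=cloud(t)
for k in HUE:
    m=mask(t,k)&(V[...,2]>162)&(V[...,2]<178)&(V[...,0]>400)&(abs(V[...,1])<200);print("top",k,m.sum(),V[m].mean(0) if m.any() else 0)
for k in HUE:
    m=mask(g,k)&(W[...,2]>160)&(W[...,2]<180);v,u=np.nonzero(m);print(k,len(u),W[m].mean(0) if m.any() else 0)
print(read_state()["position"])
cv2.imwrite("pics/c3.png",np.hstack([cv2.resize(t["frame"][130:310,140:360],(400,327)),cv2.resize(g["frame"],(400,327))])[:,:,::-1])
E
```

```text
clock: 8.1
position: [462.8, 124.4, 220.8]
ee_rot: [-0.656, 0.755, -0.001, 0.005]
contact_force: [1.3, -0.1, -0.9]
gripper_width: 85.5
grasp_force: 0.0
clock: 8.5
position: [552.7, 87.4, 214.7]
ee_rot: [-0.655, 0.756, -0.0, -0.001]
contact_force: [-1.5, 0.1, -0.1]
gripper_width: 85.4
grasp_force: 0.0
clock: 9.0
position: [635.6, 55.7, 214.9]
ee_rot: [-0.656, 0.755, 0.001, -0.001]
contact_force: [-0.7, 0.2, -0.2]
gripper_width: 85.5
grasp_force: 0.0
top red 142 [459.3 124.9 166.7]
top yellow 0 0
top green 123 [625.2  -2.5 166.5]
top blue 136 [610.8 -62.6 166.4]
red 970 [464.2 122.5 165.9]
yellow 16 [641.6  50.4 167.2]
green 989 [627.5  -3.7 167.2]
blue 1361 [613.3 -63.8 167.1]
[635.2  56.  216. ]
```

View pics/c3.png

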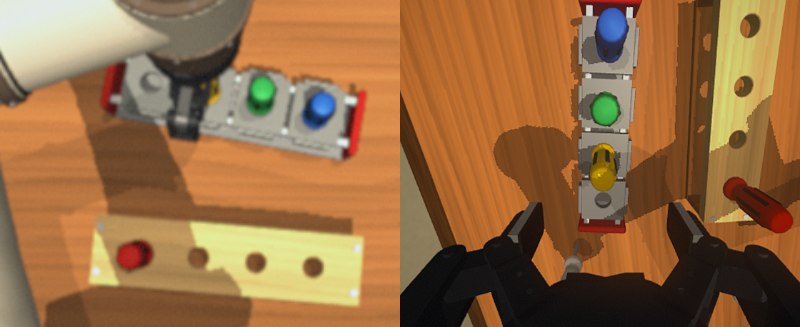

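Red stands upright in the first hole (left half, (133,256)). The gripper is above yellow, and green and blue are undisturbed. Yellow is next.

```bash
python3 -m jog '[[[0.02,0,-0.2],[0,0,0],-1],[[0.02,0,-0.5],[0,0,0],-1],[[0.02,0,-0.8],[0,0,0],-1],[[0.02,0,-0.98],[0,0,0],-1],[[0.02,0,-0.99],[0,0,0],-1],[[0.02,0,-0.99],[0,0,0],-1],[[0.02,0,-0.99],[0,0,0],1],[[0.02,0,-0.99],[0,0,0],1],[[0.02,0,-0.99],[0,0,0],1],[[0.02,0,-0.99],[0,0,0],1],[[0.02,0,-0.99],[0,0,0],1],[[0.02,0,-0.99],[0,0,0],1],[[0.02,0,-0.99],[0,0,0],1],[[0.02,0,-0.99],[0,0,0],1],[[0.02,0,-0.99],[0,0,0],1]]'
python3 -m jog '[[[0,0,0.2],[0,0,0],1],[[0,0,0.4],[0,0,0],1],[[0,0,0.7],[0,0,0],1],[[0,0,1],[0,0,0],1],[[0,0,1],[0,0,0],1]]'
python3 -m jog '[[[-0.3,0,0],[0,0,0],1],[[-0.6,0,0],[0,0,0],1],[[-0.9,0.03,0],[0,0,0],1],[[-0.9,0.03,0],[0,0,0],1]]'
python3 -m jog '[[[-0.3,0,0],[0,0,0],1],[[-0.6,0,0],[0,0,0],1],[[-0.8,0.03,0],[0,0,0],1],[[-0.9,0.03,0],[0,0,0],1],[[-0.9,0.03,0],[0,0,0],1],[[-0.9,0.03,0],[0,0,0],1]]'
python3 - <<'E'
from h import *
a=get_image("side")["frame"];b=get_image("wrist")["frame"]
cv2.imwrite("pics/c4.png",np.hstack([cv2.resize(a[90:290,150:350],(400,400)),cv2.resize(b,(400,400))])[:,:,::-1]);print(read_state()["position"])
E
```

```text
clock: 10.6
position: [638.7, 55.8, 118.1]
ee_rot: [-0.656, 0.755, -0.0, 0.0]
contact_force: [-1.6, 0.3, 5.3]
gripper_width: 26.6
grasp_force: 59.2
clock: 11.1
position: [640.8, 56.0, 221.8]
ee_rot: [-0.656, 0.755, -0.002, 0.004]
contact_force: [-0.4, 0.3, -0.6]
gripper_width: 26.7
grasp_force: 59.0
clock: 11.5
position: [544.5, 58.4, 216.2]
ee_rot: [-0.656, 0.755, 0.001, -0.001]
contact_force: [1.2, 0.2, -1.1]
gripper_width: 26.7
grasp_force: 59.2
clock: 12.1
position: [459.3, 61.9, 217.3]
ee_rot: [-0.656, 0.755, -0.0, 0.0]
contact_force: [0.5, -0.9, -0.0]
gripper_width: 27.0
grasp_force: 59.4
[459.42746592  61.88103635 217.09375322]
```

View pics/c4.png

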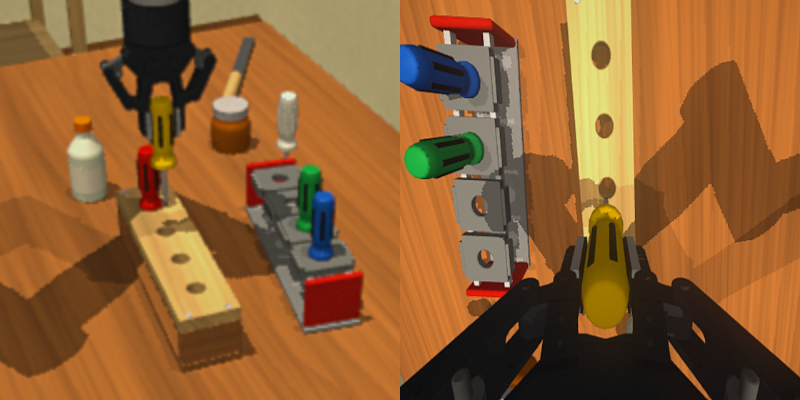

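Yellow hangs upright over the second hole (wrist half (607,187)) and red is seated. I'll nudge -2.5 mm in x, lower and release, then move on to green.

```bash
python3 -m jog '[[[-0.025,0,-0.2],[0,0,0],1],[[-0.025,0,-0.4],[0,0,0],1],[[-0.025,0,-0.6],[0,0,0],1],[[-0.025,0,-0.8],[0,0,0],1],[[-0.025,0,-0.9],[0,0,0],1],[[-0.025,0,-0.985],[0,0,0],1],[[-0.025,0,-0.985],[0,0,0],1],[[-0.025,0,-0.985],[0,0,0],1],[[-0.025,0,-0.985],[0,0,0],1]]'

```

```text
clock: 13.1
position: [456.3, 61.9, 119.2]
ee_rot: [-0.656, 0.755, -0.0, 0.001]
contact_force: [-0.2, 0.4, -0.7]
gripper_width: 26.7
grasp_force: 59.4
```

```bash
python3 -m jog '[[[0,0,-0.01],[0,0,0],1],[[0,0,-0.01],[0,0,0],0.5],[[0,0,-0.01],[0,0,0],-1],[[0,0,-0.01],[0,0,0],-1],[[0,0,-0.01],[0,0,0],-1],[[0,0,-0.01],[0,0,0],-1],[[0,0,-0.01],[0,0,0],-1],[[0,0,-0.01],[0,0,0],-1],[[0,0,-0.01],[0,0,0],-1],[[0,0,0.3],[0,0,0],-1],[[0,0,0.7],[0,0,0],-1],[[0,0,0.98],[0,0,0],-1],[[0,0,0.98],[0,0,0],-1]]'
python3 -m jog '[[[0.3,-0.1,0],[0,0,0],-1],[[0.6,-0.3,0],[0,0,0],-1],[[0.85,-0.33,0],[0,0,0],-1],[[0.85,-0.33,0],[0,0,0],-1]]'
python3 -m jog '[[[0.3,-0.1,0],[0,0,0],-1],[[0.6,-0.3,0],[0,0,0],-1],[[0.85,-0.32,0],[0,0,0],-1],[[0.85,-0.32,0],[0,0,0],-1],[[0.85,-0.32,0],[0,0,0],-1],[[0.85,-0.32,0],[0,0,0],-1]]'
python3 - <<'E'
from h import *
np.set_printoptions(precision=1,suppress=True)
t=get_image("top");V=cloud(t)
for k in HUE:
    m=mask(t,k)&(V[...,2]>162)&(V[...,2]<178)&(V[...,0]>400)&(abs(V[...,1])<200);print("top",k,m.sum(),V[m].mean(0) if m.any() else 0)
print(read_state()["position"])
E
```

```text
clock: 14.4
position: [458.4, 62.6, 221.2]
ee_rot: [-0.656, 0.755, -0.002, 0.005]
contact_force: [0.1, 0.4, -0.6]
gripper_width: 85.5
grasp_force: 0.0
clock: 14.8
position: [542.9, 28.1, 215.3]
ee_rot: [-0.655, 0.755, 0.0, -0.001]
contact_force: [-0.7, -1.2, -0.5]
gripper_width: 85.4
grasp_force: 0.0
clock: 15.4
position: [624.7, -2.9, 216.5]
ee_rot: [-0.656, 0.755, 0.0, -0.0]
contact_force: [0.1, -0.0, 0.1]
gripper_width: 85.4
grasp_force: 0.0
top red 136 [459.5 124.7 166.9]
top yellow 1 [461.2  54.2 166.6]
top green 0 0
top blue 135 [610.7 -62.8 166.3]
[624.8  -2.9 216.9]
```

```bash
python3 -m jog '[[[0.02,0,-0.2],[0,0,0],-1],[[0.02,0,-0.5],[0,0,0],-1],[[0.02,0,-0.8],[0,0,0],-1],[[0.02,0,-0.98],[0,0,0],-1],[[0.02,0,-1],[0,0,0],-1],[[0.02,0,-1],[0,0,0],-1],[[0.02,0,-1],[0,0,0],1],[[0.02,0,-1],[0,0,0],1],[[0.02,0,-1],[0,0,0],1],[[0.02,0,-1],[0,0,0],1],[[0.02,0,-1],[0,0,0],1],[[0.02,0,-1],[0,0,0],1],[[0.02,0,-1],[0,0,0],1],[[0.02,0,-1],[0,0,0],1],[[0.02,0,-1],[0,0,0],1]]'
python3 -m jog '[[[0,0,0.2],[0,0,0],1],[[0,0,0.4],[0,0,0],1],[[0,0,0.7],[0,0,0],1],[[0,0,1],[0,0,0],1],[[0,0,1],[0,0,0],1]]'
python3 -m jog '[[[-0.3,0,0],[0,0,0],1],[[-0.6,0,0],[0,0,0],1],[[-0.87,0.015,0],[0,0,0],1],[[-0.87,0.015,0],[0,0,0],1]]'
python3 -m jog '[[[-0.3,0,0],[0,0,0],1],[[-0.6,0,0],[0,0,0],1],[[-0.8,0.02,0],[0,0,0],1],[[-0.88,0.02,0],[0,0,0],1],[[-0.88,0.02,0],[0,0,0],1],[[-0.88,0.02,0],[0,0,0],1]]'
python3 - <<'E'
from h import *
a=get_image("side")["frame"];b=get_image("wrist")["frame"]
cv2.imwrite("pics/c5.png",np.hstack([cv2.resize(a[90:290,150:350],(400,400)),cv2.resize(b,(400,400))])[:,:,::-1]);print(read_state()["position"])
E
```

```text
clock: 16.95
position: [628.2, -3.3, 117.6]
ee_rot: [-0.656, 0.755, -0.0, 0.0]
contact_force: [-1.3, 0.4, 5.1]
gripper_width: 26.6
grasp_force: 59.1
clock: 17.45
position: [630.3, -3.2, 221.3]
ee_rot: [-0.656, 0.755, -0.003, 0.004]
contact_force: [0.4, 0.7, -0.3]
gripper_width: 27.0
grasp_force: 59.0
clock: 17.85
position: [537.3, -2.0, 215.8]
ee_rot: [-0.656, 0.755, 0.001, -0.001]
contact_force: [0.4, -0.1, 0.2]
gripper_width: 26.5
grasp_force: 59.2
clock: 18.45
position: [454.0, 0.4, 216.8]
ee_rot: [-0.656, 0.755, -0.0, 0.0]
contact_force: [0.3, 0.0, -0.4]
gripper_width: 26.9
grasp_force: 59.3
[4.53968733e+02 3.63150911e-01 2.16587154e+02]
```

View pics/c5.png

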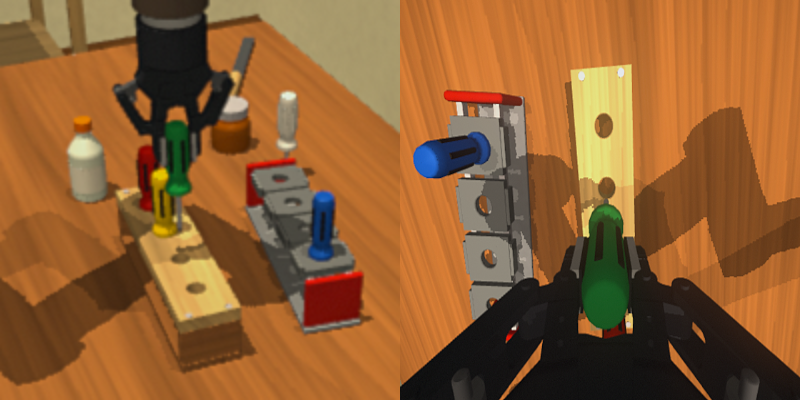

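Green is upright over the third hole (wrist half (607,187)), with yellow and red seated. I'll lower it the same way, with -2.5 mm in x.

```bash
python3 -m jog '[[[-0.025,0,-0.2],[0,0,0],1],[[-0.025,0,-0.4],[0,0,0],1],[[-0.025,0,-0.6],[0,0,0],1],[[-0.025,0,-0.8],[0,0,0],1],[[-0.025,0,-0.9],[0,0,0],1],[[-0.025,0,-0.985],[0,0,0],1],[[-0.025,0,-0.985],[0,0,0],1],[[-0.025,0,-0.985],[0,0,0],1],[[-0.025,0,-0.985],[0,0,0],1]]'

```

```text
clock: 19.45
position: [450.8, 0.3, 118.7]
ee_rot: [-0.656, 0.755, -0.0, 0.0]
contact_force: [-0.0, -0.4, -1.5]
gripper_width: 27.3
grasp_force: 59.5
```

```bash
python3 -m jog '[[[0,0,-0.01],[0,0,0],1],[[0,0,-0.01],[0,0,0],0.5],[[0,0,-0.01],[0,0,0],-1],[[0,0,-0.01],[0,0,0],-1],[[0,0,-0.01],[0,0,0],-1],[[0,0,-0.01],[0,0,0],-1],[[0,0,-0.01],[0,0,0],-1],[[0,0,-0.01],[0,0,0],-1],[[0,0,-0.01],[0,0,0],-1],[[0,0,0.3],[0,0,0],-1],[[0,0,0.7],[0,0,0],-1],[[0,0,0.98],[0,0,0],-1],[[0,0,0.98],[0,0,0],-1]]'
python3 -m jog '[[[0.3,-0.1,0],[0,0,0],-1],[[0.6,-0.3,0],[0,0,0],-1],[[0.8,-0.32,0],[0,0,0],-1],[[0.8,-0.32,0],[0,0,0],-1]]'
python3 -m jog '[[[0.3,-0.1,0],[0,0,0],-1],[[0.6,-0.3,0],[0,0,0],-1],[[0.81,-0.315,0],[0,0,0],-1],[[0.81,-0.315,0],[0,0,0],-1],[[0.81,-0.315,0],[0,0,0],-1],[[0.81,-0.315,0],[0,0,0],-1]]'
python3 - <<'E'
from h import *
np.set_printoptions(precision=1,suppress=True)
t=get_image("wrist");V=cloud(t)
for k in HUE:
    m=mask(t,k)&(V[...,2]>162)&(V[...,2]<178)&(V[...,0]>400)&(abs(V[...,1])<200);print(k,m.sum(),V[m].mean(0) if m.any() else 0)
print(read_state()["position"])
E
```

```text
clock: 20.75
position: [453.0, 0.7, 220.6]
ee_rot: [-0.656, 0.755, -0.002, 0.004]
contact_force: [1.0, -0.5, -1.1]
gripper_width: 85.4
grasp_force: 0.0
clock: 21.15
position: [531.9, -32.3, 214.8]
ee_rot: [-0.655, 0.755, 0.0, -0.001]
contact_force: [-0.7, -0.1, 1.0]
gripper_width: 85.5
grasp_force: 0.0
clock: 21.75
position: [610.1, -62.9, 216.1]
ee_rot: [-0.656, 0.755, 0.0, -0.0]
contact_force: [0.1, 0.6, 0.1]
gripper_width: 85.3
grasp_force: 0.0
red 193 [469.2 124.5 166.2]
yellow 8 [442.5  -7.9 165.2]
green 814 [452.6  -2.5 166.8]
blue 314 [615.3 -68.8 167. ]
[610.3 -62.9 216.5]
```

```bash
python3 -m jog '[[[0.02,0,-0.2],[0,0,0],-1],[[0.02,0,-0.5],[0,0,0],-1],[[0.02,0,-0.8],[0,0,0],-1],[[0.02,0,-0.98],[0,0,0],-1],[[0.02,0,-1],[0,0,0],-1],[[0.02,0,-1],[0,0,0],-1],[[0.02,0,-1],[0,0,0],1],[[0.02,0,-1],[0,0,0],1],[[0.02,0,-1],[0,0,0],1],[[0.02,0,-1],[0,0,0],1],[[0.02,0,-1],[0,0,0],1],[[0.02,0,-1],[0,0,0],1],[[0.02,0,-1],[0,0,0],1],[[0.02,0,-1],[0,0,0],1],[[0.02,0,-1],[0,0,0],1]]'
python3 -m jog '[[[0,0,0.2],[0,0,0],1],[[0,0,0.4],[0,0,0],1],[[0,0,0.7],[0,0,0],1],[[0,0,1],[0,0,0],1],[[0,0,1],[0,0,0],1]]'
python3 -m jog '[[[-0.3,0,0],[0,0,0],1],[[-0.6,0,0],[0,0,0],1],[[-0.83,0.01,0],[0,0,0],1],[[-0.83,0.01,0],[0,0,0],1]]'
python3 -m jog '[[[-0.3,0,0],[0,0,0],1],[[-0.6,0,0],[0,0,0],1],[[-0.8,0.01,0],[0,0,0],1],[[-0.83,0.01,0],[0,0,0],1],[[-0.83,0.01,0],[0,0,0],1],[[-0.83,0.01,0],[0,0,0],1]]'
python3 - <<'E'
from h import *
a=get_image("side")["frame"];b=get_image("wrist")["frame"]
cv2.imwrite("pics/c6.png",np.hstack([cv2.resize(a[90:290,150:350],(400,400)),cv2.resize(b,(400,400))])[:,:,::-1]);print(read_state()["position"])
E
```

```text
clock: 23.3
position: [613.6, -63.3, 117.1]
ee_rot: [-0.656, 0.755, -0.0, 0.0]
contact_force: [-1.0, 1.0, 5.8]
gripper_width: 27.0
grasp_force: 58.9
clock: 23.8
position: [615.8, -63.4, 220.7]
ee_rot: [-0.656, 0.755, -0.003, 0.003]
contact_force: [0.2, -0.1, -0.8]
gripper_width: 26.9
grasp_force: 59.1
clock: 24.2
position: [527.1, -62.3, 215.3]
ee_rot: [-0.656, 0.755, 0.001, -0.001]
contact_force: [0.2, 0.3, -0.5]
gripper_width: 26.5
grasp_force: 59.3
clock: 24.8
position: [448.5, -61.2, 216.1]
ee_rot: [-0.656, 0.755, -0.0, 0.0]
contact_force: [0.2, 0.7, -1.5]
gripper_width: 26.6
grasp_force: 59.4
[448.37539942 -61.19887985 216.02016416]
```

View pics/c6.png

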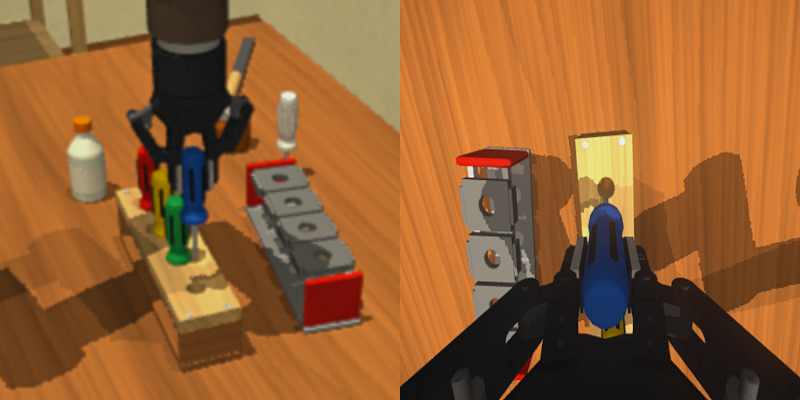

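Blue is upright over the last hole (wrist half (606,187)) and the other three are seated. I'll lower it, release, and back off.

```bash
python3 -m jog '[[[-0.015,0,-0.2],[0,0,0],1],[[-0.015,0,-0.4],[0,0,0],1],[[-0.015,0,-0.6],[0,0,0],1],[[-0.015,0,-0.8],[0,0,0],1],[[-0.015,0,-0.9],[0,0,0],1],[[-0.015,0,-0.98],[0,0,0],1],[[-0.015,0,-0.98],[0,0,0],1],[[-0.015,0,-0.98],[0,0,0],1],[[-0.015,0,-0.98],[0,0,0],1]]'
python3 -m jog '[[[0,0,-0.01],[0,0,0],1],[[0,0,-0.01],[0,0,0],0.5],[[0,0,-0.01],[0,0,0],-1],[[0,0,-0.01],[0,0,0],-1],[[0,0,-0.01],[0,0,0],-1],[[0,0,-0.01],[0,0,0],-1],[[0,0,-0.01],[0,0,0],-1],[[0,0,-0.01],[0,0,0],-1],[[0,0,-0.01],[0,0,0],-1],[[0,0,0.3],[0,0,0],-1],[[0,0,0.7],[0,0,0],-1],[[0,0,0.98],[0,0,0],-1],[[0,0,0.98],[0,0,0],-1]]'
python3 -m jog '[[[0,-1,0.3],[0,0,0],-1],[[0,-1,0.3],[0,0,0],-1],[[0,-1,0.3],[0,0,0],-1],[[0,-1,0.3],[0,0,0],-1],[[0,-1,0.3],[0,0,0],-1]]'
python3 -m jog '[[[0,-1,0.3],[0,0,0],-1],[[0,-1,0.3],[0,0,0],-1],[[0,-1,0.3],[0,0,0],-1],[[0,-1,0.3],[0,0,0],-1],[[0,-1,0.3],[0,0,0],-1],[[0,-1,0.3],[0,0,0],-1]]'
python3 - <<'E'
from h import *
np.set_printoptions(precision=1,suppress=True)
t=get_image("top");V=cloud(t);s=get_image("side")["frame"]
for k in HUE:
    m=mask(t,k)&(V[...,2]>162)&(V[...,2]<178)&(V[...,0]>400)&(abs(V[...,1])<200);print(k,m.sum(),V[m].mean(0) if m.any() else 0)
cv2.imwrite("pics/c7.png",np.hstack([cv2.resize(t["frame"][100:310,80:360],(400,300)),cv2.resize(s[90:240,150:350],(400,300))])[:,:,::-1])
E
```

```text
clock: 25.8
position: [446.4, -61.2, 118.9]
ee_rot: [-0.656, 0.755, -0.0, 0.001]
contact_force: [0.2, 0.3, -1.1]
gripper_width: 26.8
grasp_force: 59.5
clock: 27.1
position: [448.5, -61.1, 220.6]
ee_rot: [-0.656, 0.755, -0.003, 0.004]
contact_force: [0.2, 0.3, -0.5]
gripper_width: 85.3
grasp_force: 0.0
clock: 27.6
position: [445.3, -160.8, 245.3]
ee_rot: [-0.656, 0.755, 0.001, -0.001]
contact_force: [0.3, 0.3, -0.6]
gripper_width: 85.3
grasp_force: 0.0
clock: 28.2
position: [445.7, -259.8, 275.7]
ee_rot: [-0.657, 0.754, 0.001, -0.0]
contact_force: [0.2, 1.1, 0.3]
gripper_width: 85.7
grasp_force: 0.0
red 143 [459.3 124.9 166.8]
yellow 153 [454.8  62.  166.6]
green 118 [450.4   0.7 166.6]
blue 125 [445.1 -60.4 166.5]
```

View pics/c7.png

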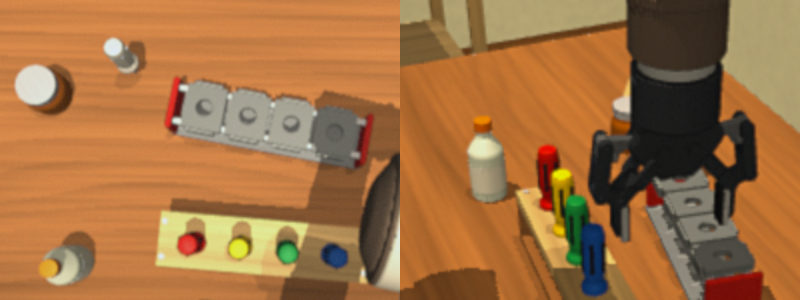

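The picture shows all four drivers seated upright in order: red (190,243), yellow (238,248), green (288,252), blue (335,256). Each top is within 2 mm of its hole centre, and the bystanders have not moved.

```bash
python3 -c "
from bench import *
print(job_done())"
```

```text
the job is handed in; nothing more can be done
None
```

All four screwdrivers stand upright in the bench rack in their original order (red, yellow, green, blue from the left), each within about 2 mm of its hole centre in the last image; the bystanders weren't touched, and I handed the job in at about 28 s of the 102 s limit (no verdict was returned).

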